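# Make up the sowing kit and the cuttings kit

## Task

Make up the two planting kits the neighbours will collect from the courtyard sill: the sowing kit in the red crate is the small clay pot standing in its clay saucer in the wide bay, and the tall glass jar in the narrow bay; the cuttings kit on the bamboo tray is the squat glass jar in one bay and the steel cup in the other. Everything stands upright, flat on the floor of its bay (the pot in the saucer), set down and not dropped. Leave the little white bowl, the brown bottle and the lidded tin where they stand.

Things in the scene. Friction and masses are not known exactly. Their poses are not given: they have to be found in the camera images.
- tall_jar: Tall clear glass spice jar with a steel lid: glass 48 mm diameter, straight sided up to 86 mm, lid 44 mm diameter on top, 110 mm high overall, stands upright. Origin: centre of its underside, z up.
- squat_jar: Squat clear glass spice jar with a wooden lid: glass 64 mm diameter, straight sided up to 48 mm, lid 60 mm diameter from 54 mm up, 70 mm high overall, stands upright. Origin: centre of its underside, z up.
- cup: Plain stainless steel cup without handle, open, stands mouth up: 54 mm diameter at the foot, widening evenly to 66 mm at the rim, 80 mm high, wall 3 mm. Origin: centre of its underside, z up.
- pot: Small terracotta plant pot, open, stands mouth up: foot 40 mm diameter, tapering out to 54 mm, then a straight rim band 62 mm diameter from 44 to 60 mm height, wall 5 mm, 60 mm high. Origin: centre of its underside, z up.
- saucer: Terracotta saucer of that pot, a low round dish lying mouth up: 68 mm outside diameter, straight sided, 20 mm high, wall 5 mm, so 58 mm across inside; its floor is 6 mm thick, so the pot's underside comes to 6 mm above the saucer's. Origin: centre of its underside, z up.
- crate: Short red plastic crate, open on top, fixed, does not move: 222 mm long (its x) by 132 mm wide (its y), walls 6 mm thick and 50 mm high, floor 5 mm thick. One partition of full height across it makes a wide bay, 120 x 120 mm inside, centred at x = -45 mm, and a narrow bay, 84 mm (x) by 120 mm (y) inside, centred at x = +63 mm, both at y = 0. Origin: centre of its underside, z up.
- tray: Bamboo cap tray, fixed, does not move: 218 mm long (its x) by 112 mm wide (its y), floor 6 mm thick, rim and middle rib 6 mm thick and 18 mm high. Two like bays, each 100 x 100 mm inside, centred at x = -53 mm and x = +53 mm, y = 0. Origin: centre of its underside, z up.
- bowl: Small white ceramic bowl, mouth up, 40 mm diameter at the foot, 70 mm at the rim, 40 mm high, a bystander to be left alone. Origin: centre of its underside, z up.
- bottle: Brown glass bottle with a black cap, 46 mm diameter, 125 mm high, a bystander to be left alone. Origin: centre of its underside, z up.
- tin: Round metal tin, 62 mm diameter at its lid, with a small wooden knob on the lid, 87 mm high overall, a bystander to be left alone. Origin: centre of its underside, z up.

How it is judged (in metres and radians):
At the end, for the whole second after the job is handed in: Saucer flat on the wide bay's floor, pot on the saucer's floor (axes within 13 mm), tall jar on the narrow bay's floor of the crate; squat jar and cup on the tray's floor, one in each bay, either way round; all within 0.1 rad of upright, released and at rest (x of saucer in the frame of crate between -0.076 and -0.014 m and y of saucer in the frame of crate between -0.032 and 0.032 m and z of saucer in the frame of crate between 0.001 and 0.01 m and horizontal distance between pot and saucer below 0.013 m and z of pot in the frame of saucer between 0.002 and 0.011 m and x of tall_jar in the frame of crate between 0.04 and 0.086 m and y of tall_jar in the frame of crate between -0.042 and 0.042 m and z of tall_jar in the frame of crate between 0.001 and 0.01 m and ((x of squat_jar in the frame of tray between 0.03 and 0.076 m and y of squat_jar in the frame of tray between -0.024 and 0.024 m and z of squat_jar in the frame of tray between 0.002 and 0.011 m and x of cup in the frame of tray between -0.076 and -0.03 m and y of cup in the frame of tray between -0.024 and 0.024 m and z of cup in the frame of tray between 0.002 and 0.011 m) or (x of squat_jar in the frame of tray between -0.076 and -0.03 m and y of squat_jar in the frame of tray between -0.024 and 0.024 m and z of squat_jar in the frame of tray between 0.002 and 0.011 m and x of cup in the frame of tray between 0.03 and 0.076 m and y of cup in the frame of tray between -0.024 and 0.024 m and z of cup in the frame of tray between 0.002 and 0.011 m)) and angle between each of tall_jar, squat_jar, cup, pot, saucer's own z axis and vertical below 0.1 rad and linear speed of each of tall_jar, squat_jar, cup, pot, saucer below 0.03 m/s); the robot touches nothing.
It fails at once if the bowl, the bottle or the tin is moved by more than 30 mm or tipped ((distance of bowl from where it was at the start of the episode above 0.03 m or angle between bowl's own z axis and vertical above 0.35 rad) or (distance of bottle from where it was at the start of the episode above 0.03 m or angle between bottle's own z axis and vertical above 0.35 rad) or (distance of tin from where it was at the start of the episode above 0.03 m or angle between tin's own z axis and vertical above 0.35 rad)).
It fails at once if one of the kits' five things is dropped (falls free of the fingers faster than 0.8 m/s, a drop of over 30 mm) ((contact force between the fingers and tall_jar below 0.05 N and linear speed of tall_jar above 0.8 m/s) or (contact force between the fingers and squat_jar below 0.05 N and linear speed of squat_jar above 0.8 m/s) or (contact force between the fingers and cup below 0.05 N and linear speed of cup above 0.8 m/s) or (contact force between the fingers and pot below 0.05 N and linear speed of pot above 0.8 m/s) or (contact force between the fingers and saucer below 0.05 N and linear speed of saucer above 0.8 m/s)).
It also fails if it takes over 144 s, if anything falls off the work surface, if the arm or the gripper's body presses on something with over 40 N, if the wrist force passes 120 N, or if a joint passes its speed limit or range.

## Robot

A 6-joint arm with a two-finger parallel gripper is mounted at the origin on the work surface. World frame = base frame: x ahead of the robot, y to its left, z up, the work surface at z = 0. Lengths are in mm, angles in rad, forces in N, time in s.
With the tool pointing down it reaches from about 350 to 775 mm from the base axis. Payload 7.3 kg.
Tool frame: the origin (TCP) lies midway between the tips of the shut fingers; the grasp point (between the pads) lies 19 mm behind it; z points along the fingers, x is the direction in which the jaws open and shut, and the axes are right-handed (so a half turn about z gives the same grasp; the last joint's range is limited). The gripper opens to 92 mm and grips with 3 to 60 N. Pads are 19 mm wide; open, the fingers measure 130 mm over their backs; the gripper's body (75 mm by 190 mm) begins 47 mm behind the grasp point.
Start: joints at [-1.406, 0.342, 1.524, -0, 1.275, -0.146], TCP at [160.578, -499.86, 226.741] pointing down, gripper open.
Joint ranges: [-2.53, 2.53], [-0.77, 2.02], [0.04, 2.7], [-1, 4.14], [0.28, 2.66], [-3.11, 3.11]. Speed limits (rad/s): [2.57, 2.57, 3.14, 3.14, 3.14, 3.14].

## Interface

Orientations are given as [roll, pitch, yaw] about the fixed x, y, z axes, in that order (R = Rz(yaw) Ry(pitch) Rx(roll)).
In Python, from plant import bot gives the robot as it stands.
- The arm moves only by the shell command python3 -m pendant 'ROWS' [OPENING]. ROWS is JSON, a list of rows, each an object with "linear": the shift along the world's x, y, z in mm, a list of three; "twist": the turn about the world's z in degrees. In form: [{"linear": [x, y, z], "twist": twist}, ...]. A call has 1 to 20 rows; each row is the pose to reach, as a shift and turn from the pose commanded when the call began; what a row does not reach only later rows make up. A row lasts 1/8 s, in which the tool goes at most 62.5 mm and 10.7 degrees, less where a joint would pass 70% of its speed; a pose out of reach is approached as far as the arm can. A call with a gripper value outside its range is refused whole. OPENING is the closure in counts, from 0 (fully open) to 255 (shut), set as the call begins (- or left out, the last holds). The fingers move at their own pace and stop on an object; the grip force is fixed at half the most. Time passes only in rows, so rows that repeat a pose let the fingers close. It gives the time, the measured TCP pose, the force and the opening at its end, in the units of the state.
- bot.get_obs(): the state, without advancing time (a new reading comes with each control period).
- bot.capture(name): name is "scene" or "top" or "wrist"; returns a dict with "frame" (480x640x3 uint8, blue, green, red), "z_map" (480x640 float32, mm along the optical axis (not along the pixel's ray), 0 where there is no reading), "fx", "fy", "cx", "cy" (pixels), "rvec" (rotation vector, rad) and "tvec" (3), from world to camera coordinates, as OpenCV has them. Camera axes: x right, y down, z forward; pixel columns grow to the right and rows downward; lengths in mm; the calibration is good to about 2 mm. A picture is of the moment at which its call begins.
- bot.close_job(): hands the job in, once; it reports no verdict.
The state is a dict: "time": time; "joint_positions": joint angles; "dq": joint speeds; "tau": joint torques, N m; "tool_pos": TCP position; "tcp_rot": TCP orientation; "contact_force": force on the tool from outside, world axes, zero at the start; "moment": the same for the moment, N m; "grip_width": finger opening in mm.
Only numpy, scipy, OpenCV 4.12 (cv2) and the standard library are available. Lean on these libraries where they do the work, as an engineer would, in place of code of your own. Each camera call takes 0.05 s, during which the arm holds its last target. There are 200 camera calls.

## Working session

There is one attempt and no reset: what is moved stays moved. The work goes in short steps, Python scripts to look and compute and a shell command to move; the robot and the scene stay as the last step left them, time stands still between calls to the robot, and variables do not carry over. Pictures are saved under pics/ and viewed, about 12 in all and at most 16, crops included, and the job is handed in when it is done.

```bash
ls; mkdir -p pics
cat > h.py <<'E'
import numpy as np, cv2
from plant import bot
def cap(n):
    c=bot.capture(n); R=cv2.Rodrigues(np.array(c['rvec'],float))[0]; t=np.array(c['tvec'],float).ravel()
    c['R']=R;c['t']=t;return c
def cloud(c):
    z=c['z_map'].astype(float);v,u=np.mgrid[:480,:640]
    P=np.stack([(u-c['cx'])/c['fx']*z,(v-c['cy'])/c['fy']*z,z],-1)
    W=(P-c['t'])@c['R']; W[z==0]=np.nan; return W
def ray(c,u,v,h):
    d=np.array([(u-c['cx'])/c['fx'],(v-c['cy'])/c['fy'],1])@c['R']; o=-c['t']@c['R']
    return o+d*(h-o[2])/d[2]
def px(c,p):
    q=c['R']@np.array(p,float)+c['t']; return q[0]/q[2]*c['fx']+c['cx'],q[1]/q[2]*c['fy']+c['cy']
E
python3 - <<'E'
from h import *
for n in('top','scene'):
    c=cap(n); cv2.imwrite(f'pics/{n}0.png',c['frame']); print(n,c['fx'],-c['t']@c['R'])
print(bot.get_obs())
E
```

```text
pics
top 587.6712333788976 [ 492.40570213    7.91785608 1144.50931416]
scene 608.3973487451409 [1350.35694102 -407.57249662 1039.57354698]
{'time': 0.1, 'joint_positions': array([-1.40597605e+00,  3.42642001e-01,  1.52491593e+00, -1.95089472e-05,
        1.27538329e+00, -1.46014734e-01]), 'dq': array([-0.00018049, -0.00165486, -0.00274583,  0.00021786, -0.00128099,
       -0.00024888]), 'tau': array([ 1.78805050e-03, -4.32003558e+01, -2.44694084e+01,  7.18938396e-02,
        5.26108558e-02, -5.86471697e-05]), 'tool_pos': array([ 160.52220685, -499.48317396,  226.12212668]), 'tcp_rot': array([-3.14141490e+00,  1.33693083e-03, -1.25995551e+00]), 'contact_force': array([ 0.18502477, -0.4797015 ,  0.36813329]), 'moment': array([ 0.05147876,  0.00136476, -0.02849858]), 'grip_width': 91.642550185442}
```

View pics/top0.png

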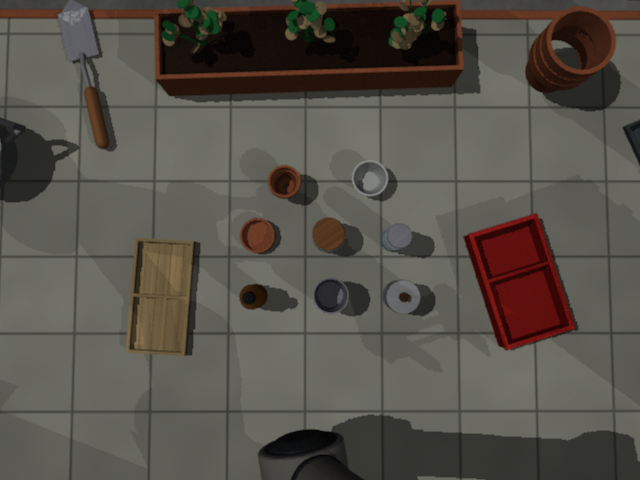

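View pics/scene0.png

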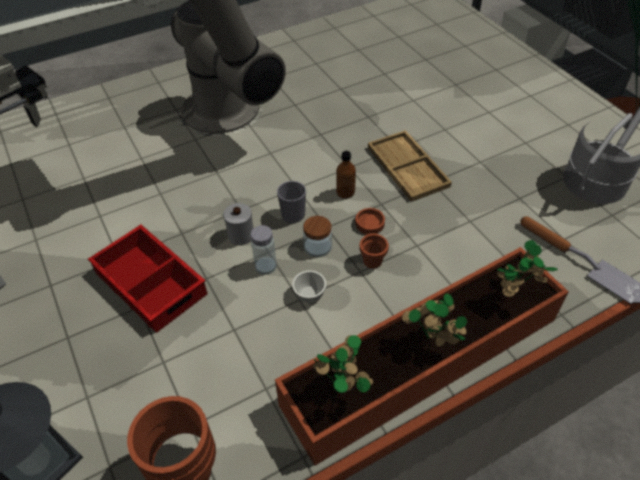

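Top view (up = +x, left = +y): pot (285,182), bowl (370,180), saucer (258,236), squat jar (329,235), tall jar (398,238), bottle (253,297), cup (331,296), tin (403,297); tray about (162,297), crate about (521,280).

Run:
```python
from h import *
c=cap('top'); W=cloud(c); np.save('W0.npy',W)
for n,u,v,h in [('pot',285,182,60),('bowl',370,180,40),('saucer',258,236,20),('squat',329,235,70),('tall',398,238,110),('bottle',253,297,125),('cup',331,296,80),('tin',403,297,87)]:
    w=W[v-27:v+28,u-27:u+28].reshape(-1,3); m=(w[:,2]>h-6)&(w[:,2]<h+6)
    if n=='tin': m=(w[:,2]>62)&(w[:,2]<82)
    p=w[m]; 
    if len(p)<5: print(n,'few',np.nanmax(w[:,2]));continue
    (x,y),r=cv2.minEnclosingCircle(p[:,:2].astype(np.float32))
    print(n,np.round([x,y,2*r]),'zmed',np.median(p[:,2]).round(1),len(p),'ray',ray(c,u,v,h).round())
f=c['frame'].astype(int);b,g,r=f[...,0],f[...,1],f[...,2]
red=(r>80)&(g<40)&(b<50); red[:,:440]=0
for n,m,h in [('crate',red,50)]:
    p=W[m&(W[...,2]>h-5)&(W[...,2]<h+6)]
    print(n,len(p),np.median(p[:,2]),cv2.minAreaRect(p[:,:2].astype(np.float32)))
s=np.zeros((480,640),bool);s[225:370,110:210]=1
p=W[s&(W[...,2]>13)&(W[...,2]<24)];print('tray',len(p),cv2.minAreaRect(p[:,:2].astype(np.float32)))
# partition of crate
K=W[200:350,460:580];print(np.nanmedian(K[...,2]))
q=W[s&(W[...,2]>2)&(W[...,2]<11)];print(np.median(W[330:345,200:240,2]))
```

```text
pot [672.  78.  62.] zmed 61.2 276 ray [669.  75.  60.]
bowl [682. -83.  69.] zmed 40.5 294 ray [677. -84.  40.]
saucer [574. 132.  68.] zmed 21.0 281 ray [571. 129.  20.]
squat [574.  -4.  61.] zmed 71.2 855 ray [570.  -6.  70.]
tall [ 567. -130.   45.] zmed 111.0 510 ray [ 562. -128.  110.]
bottle [458. 135.  22.] zmed 125.8 127 ray [458. 126. 125.]
cup [461.  -8.  65.] zmed 81.0 216 ray [459. -10.  80.]
tin [ 459. -140.   62.] zmed 75.9 844 ray [ 457. -139.   87.]
crate 1713 50.949938498417005 ((486.4786376953125, -363.825439453125), (224.49168395996094, 137.31173706054688), 17.205589294433594)
tray 1472 ((457.3055114746094, 316.7135009765625), (114.27919006347656, 218.22653198242188), 86.39295959472656)
4.197007513472041
nan
```

```bash
python3 -m pendant '[{"linear":[20,18,0],"twist":0},{"linear":[60,55,0],"twist":0},{"linear":[100,91,0],"twist":0},{"linear":[140,128,0],"twist":0},{"linear":[180,164,0],"twist":0},{"linear":[220,200,0],"twist":0},{"linear":[260,237,0],"twist":0},{"linear":[300,273,0],"twist":0},{"linear":[340,310,0],"twist":0},{"linear":[380,346,-10],"twist":0},{"linear":[400,364,-20],"twist":0},{"linear":[406,370,-30],"twist":0},{"linear":[406,370,-30],"twist":0},{"linear":[406,370,-30],"twist":0}]' 0
python3 - <<'E'
from h import *
c=cap('wrist'); o=bot.get_obs(); print(o['tool_pos'],o['tcp_rot'],o['time']); cv2.imwrite('pics/w1.png',c['frame'])
for p in [(567,-130,110),(574,-4,70),(459,-140,75)]: print(px(c,p))
W=cloud(c); m=(W[...,2]>104)&(W[...,2]<116)&(abs(W[...,0]-567)<45)&(abs(W[...,1]+130)<45)
if m.sum()>5: print(m.sum(),cv2.minEnclosingCircle(W[m][:,:2].astype(np.float32)),np.median(W[m][:,2]))
E
```

```text
time: 1.9
tool_pos: [566.0, -130.9, 197.1]
tcp_rot: [3.141, -0.0, -1.261]
contact_force: [-0.4, 0.6, 0.6]
grip_width: 91.9
[ 566.11125155 -130.96069956  197.32308815] [-3.14120829e+00 -6.77261570e-04 -1.26145684e+00] 1.95
(np.float64(316.0024757719815), np.float64(236.32269257485186))
(np.float64(161.83429957431292), np.float64(163.99954637589224))
(np.float64(289.45091739797186), np.float64(339.78878428826107))
3051 ((565.3192138671875, -131.63330078125), 22.900617599487305) 110.23802592051187
```

```bash
python3 -m pendant '[{"linear":[0,0,-15],"twist":0},{"linear":[0,0,-40],"twist":0},{"linear":[0,-1,-65],"twist":0},{"linear":[0,-1,-90],"twist":0},{"linear":[0,-1,-115],"twist":0},{"linear":[0,-1,-135],"twist":0},{"linear":[0,-1,-146],"twist":0},{"linear":[0,-1,-146],"twist":0}]' 0 && python3 -m pendant '[{"linear":[0,0,0],"twist":0},{"linear":[0,0,0],"twist":0},{"linear":[0,0,0],"twist":0},{"linear":[0,0,0],"twist":0},{"linear":[0,0,0],"twist":0},{"linear":[0,0,0],"twist":0}]' 255
```

```text
time: 2.95
tool_pos: [565.9, -130.9, 50.0]
tcp_rot: [3.14, 0.001, -1.26]
contact_force: [-0.0, -0.5, -0.3]
grip_width: 92.4
time: 3.7
tool_pos: [566.6, -130.9, 50.9]
tcp_rot: [-3.141, -0.0, -1.26]
contact_force: [-0.4, 0.8, 0.6]
grip_width: 47.4
```

```bash
python3 -m pendant '[{"linear":[0,0,8],"twist":0},{"linear":[0,0,25],"twist":0},{"linear":[0,0,50],"twist":0},{"linear":[0,-5,70],"twist":0},{"linear":[-1,-20,80],"twist":0},{"linear":[-4,-50,80],"twist":0},{"linear":[-7,-80,80],"twist":0},{"linear":[-10,-110,80],"twist":0},{"linear":[-13,-140,80],"twist":0},{"linear":[-16,-170,80],"twist":0},{"linear":[-18,-195,80],"twist":0},{"linear":[-19,-210,80],"twist":0},{"linear":[-19,-214,80],"twist":0},{"linear":[-19,-214,80],"twist":0}]'
python3 -m pendant '[{"linear":[0,0,-10],"twist":0},{"linear":[0,0,-27],"twist":0},{"linear":[0,0,-44],"twist":0},{"linear":[0,0,-58],"twist":0},{"linear":[0,0,-67],"twist":0},{"linear":[0,0,-72],"twist":0},{"linear":[0,0,-74],"twist":0},{"linear":[0,0,-74],"twist":0},{"linear":[0,0,-75],"twist":0},{"linear":[0,0,-75],"twist":0}]'
python3 - <<'E'
from h import *
c=cap('scene'); W=cloud(c); u,v=map(int,px(c,(547,-345,60))); f=c['frame'][max(v-90,0):v+90,max(u-120,0):u+120]
cv2.imwrite('pics/s2.png',cv2.resize(f,None,fx=3,fy=3)); print(bot.get_obs()['contact_force'])
E
```

```text
time: 5.45
tool_pos: [547.7, -344.4, 130.6]
tcp_rot: [3.142, 0.0, -1.26]
contact_force: [1.1, 0.3, -3.1]
grip_width: 47.6
time: 6.7
tool_pos: [547.7, -344.9, 56.0]
tcp_rot: [-3.141, -0.0, -1.26]
contact_force: [0.1, 0.1, -1.6]
grip_width: 47.6
[-0.17738679 -0.01169778 -2.63055338]
```

View pics/s2.png

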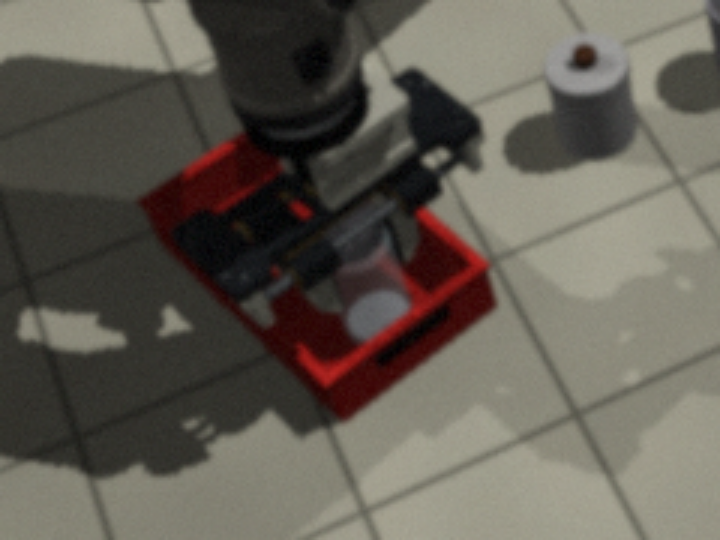

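The jar (crop ~(375,290)) is inside the narrow bay, with its base about on the floor. Still carrying most of its weight, so lower a touch and release.

```bash
python3 -m pendant '[{"linear":[0,0,-1],"twist":0},{"linear":[0,0,-1],"twist":0},{"linear":[0,0,-1.5],"twist":0},{"linear":[0,0,-1.5],"twist":0}]'
python3 -m pendant '[{"linear":[0,0,0],"twist":0},{"linear":[0,0,0],"twist":0},{"linear":[0,0,0],"twist":0},{"linear":[0,0,0],"twist":0},{"linear":[0,0,0],"twist":0},{"linear":[0,0,0],"twist":0},{"linear":[0,0,15],"twist":0},{"linear":[0,0,40],"twist":0},{"linear":[0,0,70],"twist":0},{"linear":[0,0,100],"twist":0},{"linear":[0,0,120],"twist":0},{"linear":[0,0,120],"twist":0}]' 0
cat > loc.py <<'E'
import sys
from h import *
# loc.py name cam x y h rad
def loc(n,x,y,h,d,c=None):
    c=c or cap(n);W=cloud(c);m=(abs(W[...,2]-h)<6)&(np.hypot(W[...,0]-x,W[...,1]-y)<d)
    if m.sum()<5: return m.sum()
    (a,b),r=cv2.minEnclosingCircle(W[m][:,:2].astype(np.float32)); return [round(float(q),1) for q in (a,b,2*r,np.median(W[m][:,2]))]
if __name__=='__main__': print(loc(sys.argv[1],*map(float,sys.argv[2:6]))); print({k:np.round(v,2) for k,v in bot.get_obs().items() if k in('tool_pos','time')})
E
python3 loc.py top 547 -345 115 35; python3 loc.py wrist 547 -345 115 35
```

```text
time: 7.25
tool_pos: [547.7, -345.0, 55.8]
tcp_rot: [-3.141, -0.001, -1.26]
contact_force: [-4.4, 2.4, 8.5]
grip_width: 47.6
time: 8.75
tool_pos: [548.5, -345.5, 177.1]
tcp_rot: [-3.139, -0.004, -1.26]
contact_force: [-0.7, -0.1, 0.6]
grip_width: 91.9
0
{'time': np.float64(8.8), 'tool_pos': array([ 547.84, -345.04,  175.33])}
[546.5, -345.6, 45.7, 115.3]
{'time': np.float64(8.85), 'tool_pos': array([ 547.38, -344.73,  174.17])}
```

```bash
python3 -m pendant '[{"linear":[0,10,0],"twist":4},{"linear":[2,35,0],"twist":12},{"linear":[4,63,0],"twist":20},{"linear":[5,91,0],"twist":28},{"linear":[7,119,0],"twist":36},{"linear":[8,147,0],"twist":44},{"linear":[10,175,0],"twist":52},{"linear":[11,203,0],"twist":60},{"linear":[13,231,0],"twist":68},{"linear":[14,259,0],"twist":76},{"linear":[16,287,0],"twist":84},{"linear":[17,315,0],"twist":92},{"linear":[19,343,0],"twist":100},{"linear":[20,371,0],"twist":107},{"linear":[22,400,0],"twist":113},{"linear":[24,430,0],"twist":119},{"linear":[26,455,-10],"twist":119},{"linear":[26,470,-18],"twist":119},{"linear":[26,477,-24],"twist":119},{"linear":[26,477,-24],"twist":119}]'
python3 loc.py wrist 574 132 20 45;python3 loc.py top 547 -345 115 35
```

```text
time: 11.35
tool_pos: [573.1, 131.9, 149.4]
tcp_rot: [-3.141, 0.001, 0.817]
contact_force: [0.4, 0.8, -0.8]
grip_width: 92.0
[572.2, 130.0, 67.9, 20.0]
{'time': np.float64(11.4), 'tool_pos': array([573.47, 131.59, 149.93])}
[548.7, -343.2, 46.5, 115.9]
{'time': np.float64(11.45), 'tool_pos': array([573.71, 131.42, 150.3 ])}
```

```bash
python3 -m pendant '[{"linear":[-1,-1,-15],"twist":0},{"linear":[-1,-1.5,-40],"twist":0},{"linear":[-1,-1.5,-65],"twist":0},{"linear":[-1,-1.5,-90],"twist":0},{"linear":[-1,-1.5,-115],"twist":0},{"linear":[-1,-1.5,-134],"twist":0},{"linear":[-1,-1.5,-143],"twist":0},{"linear":[-1,-1.5,-147],"twist":0},{"linear":[-1,-1.5,-147],"twist":0}]' && python3 -m pendant '[{"linear":[0,0,0],"twist":0},{"linear":[0,0,0],"twist":0},{"linear":[0,0,0],"twist":0},{"linear":[0,0,0],"twist":0},{"linear":[0,0,0],"twist":0},{"linear":[0,0,0],"twist":0}]' 255
```

```text
time: 12.58
tool_pos: [572.8, 130.5, 3.5]
tcp_rot: [3.141, -0.0, 0.817]
contact_force: [-0.3, 0.1, 0.5]
grip_width: 92.0
time: 13.32
tool_pos: [572.8, 130.7, 3.6]
tcp_rot: [3.141, -0.001, 0.817]
contact_force: [-0.8, -0.4, 4.9]
grip_width: 67.3
```

```bash
python3 -m pendant '[{"linear":[0,0,8],"twist":0},{"linear":[0,0,30],"twist":0},{"linear":[0,0,60],"twist":0},{"linear":[0,0,90],"twist":0},{"linear":[0,0,115],"twist":0},{"linear":[-2,-8,130],"twist":0},{"linear":[-8,-30,135],"twist":0},{"linear":[-17,-65,135],"twist":0},{"linear":[-27,-105,135],"twist":2},{"linear":[-37,-145,135],"twist":4},{"linear":[-48,-185,135],"twist":6},{"linear":[-58,-225,135],"twist":8},{"linear":[-68,-265,135],"twist":10},{"linear":[-78,-305,135],"twist":12},{"linear":[-89,-345,135],"twist":14},{"linear":[-99,-385,135],"twist":15},{"linear":[-109,-425,135],"twist":15},{"linear":[-119,-464,135],"twist":15},{"linear":[-127,-495,130],"twist":15},{"linear":[-131,-509,120],"twist":15}]'
python3 - <<'E'
from h import *
c=cap('wrist');cv2.imwrite('pics/w3.png',c['frame']); print(bot.get_obs()['tool_pos'],bot.get_obs()['contact_force'])
W=cloud(c);print([tuple(np.round(px(c,(441.7,-379,5))))])
m=(abs(W[...,2]-50)<5); print(m.sum(),cv2.minAreaRect(W[m][:,:2].astype(np.float32)))
E
```

```text
time: 15.82
tool_pos: [440.5, -380.0, 122.6]
tcp_rot: [-3.141, -0.0, 1.077]
contact_force: [0.0, 0.5, -1.9]
grip_width: 67.2
[ 439.73595576 -380.12453867  120.92654792] [-0.7325641  -1.82629294 -1.5465981 ]
[(np.float64(320.0), np.float64(227.0))]
8808 ((446.3862609863281, -303.96173095703125), (188.0846405029297, 276.4346923828125), 16.983755111694336)
```

View pics/w3.png

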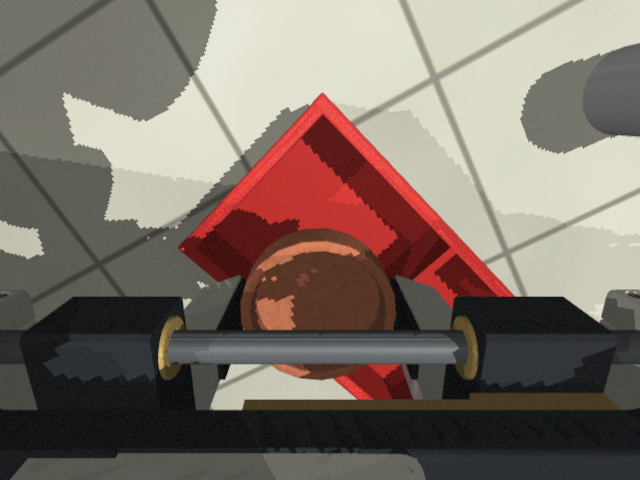

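Saucer held level. Visible crate corners at (322,95) and (180,248); compare with the estimated pose.

Run:
```python
from h import *
c=cap('wrist')
for u,v in[(322,95),(180,248)]: print(ray(c,u,v,50).round(1))
a=np.radians(17.1)
for x,y in[(-111,66),(-111,-66),(111,66)]: print(x,y,484.7+x*np.cos(a)-y*np.sin(a),-365.5+x*np.sin(a)+y*np.cos(a))
```

```text
[ 358.3 -334.3   50. ]
[ 397.3 -460.8   50. ]
-111 66 359.20031389205326 -335.0561371240959
-111 -66 398.01363682271744 -461.22081507747555
111 66 571.3863631772826 -269.77918492252445
```

```bash
python3 -m pendant '[{"linear":[1,1,-12],"twist":0},{"linear":[1,1,-32],"twist":0},{"linear":[1,1,-55],"twist":0},{"linear":[1,1,-78],"twist":0},{"linear":[1,1,-95],"twist":0},{"linear":[1,1,-106],"twist":0},{"linear":[1,1,-111],"twist":0},{"linear":[1,1,-113],"twist":0},{"linear":[1,1,-114],"twist":0},{"linear":[1,1,-114],"twist":0}]'
python3 -m pendant '[{"linear":[0,0,-0.5],"twist":0},{"linear":[0,0,-1],"twist":0},{"linear":[0,0,-1],"twist":0},{"linear":[0,0,-1],"twist":0}]'
```

```text
time: 17.18
tool_pos: [442.7, -377.6, 9.6]
tcp_rot: [3.141, 0.0, 1.079]
contact_force: [-0.2, -0.3, -1.4]
grip_width: 66.9
time: 17.68
tool_pos: [442.6, -377.5, 8.6]
tcp_rot: [3.141, 0.0, 1.079]
contact_force: [-0.7, 0.6, 4.5]
grip_width: 67.2
```

```bash
python3 -m pendant '[{"linear":[0,0,0],"twist":0},{"linear":[0,0,0],"twist":0},{"linear":[0,0,0],"twist":0},{"linear":[0,0,0],"twist":0}]' 37
python3 -m pendant '[{"linear":[0,0,5],"twist":0},{"linear":[0,0,18],"twist":0},{"linear":[0,0,35],"twist":0},{"linear":[0,0,60],"twist":0},{"linear":[0,0,90],"twist":0},{"linear":[0,0,120],"twist":0},{"linear":[0,0,140],"twist":0},{"linear":[0,0,145],"twist":0},{"linear":[0,0,145],"twist":0}]'
python3 loc.py wrist 442 -378 25 45
```

```text
time: 18.18
tool_pos: [442.6, -377.3, 8.1]
tcp_rot: [-3.142, -0.0, 1.079]
contact_force: [0.0, 0.0, 0.0]
grip_width: 78.3
time: 19.3
tool_pos: [442.5, -377.3, 153.6]
tcp_rot: [3.141, 0.0, 1.079]
contact_force: [0.3, 0.5, -0.4]
grip_width: 78.5
[442.2, -378.4, 67.9, 25.0]
{'time': np.float64(19.35), 'tool_pos': array([ 442.31, -377.05,  152.88])}
```

```bash
python3 -m pendant '[{"linear":[5,10,0],"twist":0},{"linear":[18,35,0],"twist":0},{"linear":[33,66,0],"twist":0},{"linear":[48,97,0],"twist":0},{"linear":[64,128,0],"twist":0},{"linear":[80,159,0],"twist":0},{"linear":[95,190,0],"twist":0},{"linear":[111,221,0],"twist":0},{"linear":[126,252,0],"twist":0},{"linear":[142,283,0],"twist":0},{"linear":[158,314,0],"twist":0},{"linear":[173,345,0],"twist":0},{"linear":[188,376,0],"twist":0},{"linear":[203,405,0],"twist":0},{"linear":[215,429,0],"twist":0},{"linear":[224,446,0],"twist":0},{"linear":[227.5,453,0],"twist":0},{"linear":[227.5,453,0],"twist":0}]' 0
python3 loc.py wrist 670 76 60 45
```

```text
time: 21.6
tool_pos: [669.9, 75.7, 152.9]
tcp_rot: [-3.141, 0.0, 1.079]
contact_force: [0.3, 1.0, -0.1]
grip_width: 92.0
[670.1, 76.2, 62.0, 60.0]
{'time': np.float64(21.65), 'tool_pos': array([669.82,  75.17, 153.01])}
```

```bash
python3 -m pendant '[{"linear":[0,0,-12],"twist":0},{"linear":[0,0.5,-35],"twist":0},{"linear":[0,0.5,-60],"twist":0},{"linear":[0,0.5,-85],"twist":0},{"linear":[0,0.5,-105],"twist":0},{"linear":[0,0.5,-116],"twist":0},{"linear":[0,0.5,-120],"twist":0},{"linear":[0,0.5,-120],"twist":0}]' && python3 -m pendant '[{"linear":[0,0,0],"twist":0},{"linear":[0,0,0],"twist":0},{"linear":[0,0,0],"twist":0},{"linear":[0,0,0],"twist":0},{"linear":[0,0,0],"twist":0},{"linear":[0,0,0],"twist":0}]' 255
python3 -m pendant '[{"linear":[0,0,8],"twist":0},{"linear":[0,0,30],"twist":0},{"linear":[0,0,60],"twist":0},{"linear":[0,0,90],"twist":0},{"linear":[0,0,110],"twist":0},{"linear":[0,0,120],"twist":0},{"linear":[0,0,120],"twist":0}]'
```

```text
time: 22.65
tool_pos: [670.3, 76.0, 33.5]
tcp_rot: [3.141, -0.0, 1.078]
contact_force: [1.1, -0.4, 0.4]
grip_width: 91.7
time: 23.4
tool_pos: [670.3, 76.3, 33.5]
tcp_rot: [3.141, -0.001, 1.079]
contact_force: [0.3, 1.9, 1.1]
grip_width: 59.7
time: 24.28
tool_pos: [670.1, 76.0, 153.6]
tcp_rot: [3.141, -0.0, 1.079]
contact_force: [-0.1, -0.1, -1.0]
grip_width: 60.0
```

Run:
```python
from loc import *
print(loc('wrist',670,76,180,45),bot.get_obs()['tool_pos'])
```

```text
[660.3, 81.1, 87.1, 180.1] [669.71632353  76.05550514 152.63407191]
```

Run:
```python
from h import *
c=cap('wrist');cv2.imwrite('pics/w4.png',c['frame'][150:470,150:500])
W=cloud(c); f=c['frame'].astype(int); m=(f[...,2]>1.5*f[...,0])&(f[...,2]>50)&(W[...,2]>165)&(W[...,2]<195)&(np.hypot(W[...,0]-670,W[...,1]-76)<36)
P=W[m]; A=np.c_[P[:,:2]-[670,76],np.ones(len(P))]
m2=P[:,2]>np.percentile(P[:,2],60);print(len(P),np.percentile(P[:,2],[10,50,90]),np.linalg.lstsq(A[m2],P[m2,2],rcond=None)[0])
print(cv2.minEnclosingCircle(P[:,:2].astype(np.float32)))
```

```text
6140 [169.77036097 178.82163671 180.06801583] [6.03295755e-04 5.31377098e-03 1.79777768e+02]
((669.2410888671875, 74.95733642578125), 31.33022689819336)
```

View pics/w4.png

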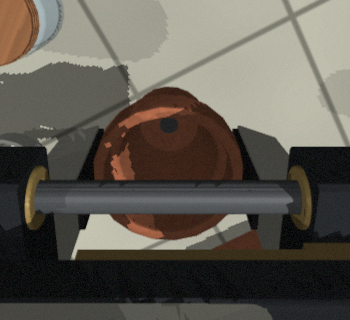

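Pot held level and centred in the fingers, its rim at 180 mm as expected.

```bash
python3 -m pendant '[{"linear":[-5,-10,4],"twist":0},{"linear":[-18,-35,4],"twist":0},{"linear":[-33,-66,4],"twist":0},{"linear":[-48,-97,4],"twist":0},{"linear":[-64,-128,4],"twist":0},{"linear":[-80,-159,4],"twist":0},{"linear":[-95,-190,4],"twist":0},{"linear":[-111,-221,4],"twist":0},{"linear":[-126,-252,4],"twist":0},{"linear":[-142,-283,4],"twist":0},{"linear":[-158,-314,4],"twist":0},{"linear":[-173,-345,4],"twist":0},{"linear":[-188,-376,4],"twist":0},{"linear":[-203,-405,0],"twist":0},{"linear":[-215,-429,-5],"twist":0},{"linear":[-224,-446,-15],"twist":0},{"linear":[-228,-454,-30],"twist":0},{"linear":[-228,-454,-45],"twist":0},{"linear":[-228,-454,-55],"twist":0},{"linear":[-228,-454,-55],"twist":0}]'
python3 - <<'E'
from loc import *
c=cap('wrist');W=cloud(c);f=c['frame'].astype(int);t=bot.get_obs()['tool_pos']; print(t)
m=(abs(W[...,2]-(t[2]+26.5))<4)&(np.hypot(W[...,0]-t[0],W[...,1]-t[1])<38)&(f[...,2]>1.5*f[...,0])&(f[...,2]>50)
print(cv2.minEnclosingCircle(W[m][:,:2].astype(np.float32)))
E
```

```text
time: 26.88
tool_pos: [442.1, -376.7, 97.1]
tcp_rot: [-3.14, -0.001, 1.08]
contact_force: [-0.4, -0.4, -1.9]
grip_width: 59.9
[ 442.40405971 -377.1870703    97.93347926]
((441.7844543457031, -377.53082275390625), 31.36053466796875)
```

```bash
python3 -m pendant '[{"linear":[0,-1,-10],"twist":0},{"linear":[0,-1,-24],"twist":0},{"linear":[0,-1,-37],"twist":0},{"linear":[0,-1,-46],"twist":0},{"linear":[0,-1,-51],"twist":0},{"linear":[0,-1,-53],"twist":0},{"linear":[0,-1,-53],"twist":0},{"linear":[0,-1,-54],"twist":0},{"linear":[0,-1,-54],"twist":0}]'
python3 -m pendant '[{"linear":[0,0,-0.5],"twist":0},{"linear":[0,0,-0.5],"twist":0},{"linear":[0,0,-0.5],"twist":0}]'
```

```text
time: 28.05
tool_pos: [442.2, -379.0, 44.5]
tcp_rot: [3.141, 0.0, 1.079]
contact_force: [-0.1, -0.3, -0.5]
grip_width: 60.1
time: 28.42
tool_pos: [442.4, -379.1, 44.4]
tcp_rot: [3.14, 0.0, 1.079]
contact_force: [0.3, 1.6, 5.6]
grip_width: 59.7
```

Contact; release and rise.

```bash
python3 -m pendant '[{"linear":[0,0,0],"twist":0},{"linear":[0,0,0],"twist":0},{"linear":[0,0,0],"twist":0},{"linear":[0,0,0],"twist":0},{"linear":[0,0,0],"twist":0}]' 45
python3 -m pendant '[{"linear":[0,0,5],"twist":0},{"linear":[0,0,18],"twist":0},{"linear":[0,0,35],"twist":0},{"linear":[0,0,60],"twist":0},{"linear":[0,0,85],"twist":0},{"linear":[0,0,100],"twist":0},{"linear":[0,0,105],"twist":0},{"linear":[0,0,105],"twist":0}]'
python3 loc.py wrist 442 -378 71 45
```

```text
time: 29.05
tool_pos: [442.0, -378.9, 43.6]
tcp_rot: [-3.141, -0.0, 1.079]
contact_force: [0.0, 0.0, 0.8]
grip_width: 76.0
time: 30.05
tool_pos: [442.0, -378.7, 148.7]
tcp_rot: [-3.141, -0.0, 1.079]
contact_force: [0.4, 1.1, -0.1]
grip_width: 76.0
[442.1, -379.5, 62.1, 71.0]
{'time': np.float64(30.1), 'tool_pos': array([ 441.79, -378.55,  148.11])}
```

```bash
python3 -m pendant '[{"linear":[3,9,0],"twist":0},{"linear":[12,35,0],"twist":2},{"linear":[23,65,0],"twist":4},{"linear":[33,95,0],"twist":7},{"linear":[44,125,0],"twist":10},{"linear":[54,155,0],"twist":13},{"linear":[65,185,0],"twist":16},{"linear":[75,215,0],"twist":19},{"linear":[86,245,0],"twist":22},{"linear":[96,275,0],"twist":25},{"linear":[107,305,0],"twist":28},{"linear":[117,335,0],"twist":28},{"linear":[125,359,0],"twist":28},{"linear":[129,370,0],"twist":28},{"linear":[130,373,0],"twist":28},{"linear":[130,373,0],"twist":28}]' 0
python3 loc.py wrist 572 -6 70 45
```

```text
time: 32.1
tool_pos: [571.9, -6.3, 148.5]
tcp_rot: [-3.141, 0.0, 1.567]
contact_force: [-0.5, -0.2, 0.1]
grip_width: 91.9
[571.5, -6.6, 61.5, 70.3]
{'time': np.float64(32.15), 'tool_pos': array([571.85,  -6.54, 148.62])}
```

```bash
python3 -m pendant '[{"linear":[0,0,-12],"twist":0},{"linear":[0,0,-35],"twist":0},{"linear":[0,0,-60],"twist":0},{"linear":[0,0,-85],"twist":0},{"linear":[0,0,-108],"twist":0},{"linear":[0,0,-124],"twist":0},{"linear":[0,0,-132],"twist":0},{"linear":[0,0,-133],"twist":0},{"linear":[0,0,-133],"twist":0}]' && python3 -m pendant '[{"linear":[0,0,0],"twist":0},{"linear":[0,0,0],"twist":0},{"linear":[0,0,0],"twist":0},{"linear":[0,0,0],"twist":0},{"linear":[0,0,0],"twist":0},{"linear":[0,0,0],"twist":0}]' 255
python3 -m pendant '[{"linear":[0,0,8],"twist":0},{"linear":[0,0,30],"twist":0},{"linear":[0,0,60],"twist":0},{"linear":[0,0,90],"twist":0},{"linear":[0,0,115],"twist":0},{"linear":[0,0,130],"twist":0},{"linear":[0,0,135],"twist":0},{"linear":[0,0,135],"twist":0}]'
```

```text
time: 33.28
tool_pos: [572.5, -5.9, 16.4]
tcp_rot: [3.14, 0.0, 1.567]
contact_force: [-0.8, -0.6, 0.2]
grip_width: 91.8
time: 34.02
tool_pos: [572.1, -5.8, 15.9]
tcp_rot: [3.141, -0.0, 1.567]
contact_force: [-0.2, -0.2, 1.9]
grip_width: 62.9
time: 35.02
tool_pos: [571.8, -5.8, 150.2]
tcp_rot: [-3.141, -0.0, 1.567]
contact_force: [0.1, 0.3, -1.6]
grip_width: 63.2
```

```bash
python3 -m pendant '[{"linear":[-2,10,0],"twist":0},{"linear":[-7,35,0],"twist":0},{"linear":[-13,65,0],"twist":0},{"linear":[-19,95,0],"twist":0},{"linear":[-25,125,0],"twist":0},{"linear":[-31,155,0],"twist":0},{"linear":[-37,185,0],"twist":0},{"linear":[-43,215,0],"twist":0},{"linear":[-49,245,0],"twist":-1},{"linear":[-55,275,-5],"twist":-2},{"linear":[-60,300,-15],"twist":-3},{"linear":[-63,314,-30],"twist":-3.5},{"linear":[-63.5,317.5,-50],"twist":-3.5},{"linear":[-63.5,317.5,-65],"twist":-3.5},{"linear":[-63.5,317.5,-70],"twist":-3.5},{"linear":[-63.5,317.5,-70],"twist":-3.5}]'
python3 - <<'E'
from h import *
c=cap('wrist');cv2.imwrite('pics/w5.png',c['frame']); print(bot.get_obs()['tool_pos'],bot.get_obs()['contact_force'])
a=np.radians(-3.6)
for x,y in[(-109,56),(-109,-56),(109,56),(109,-56)]: print(np.round(px(c,(455.5+x*np.cos(a)-y*np.sin(a),315+x*np.sin(a)+y*np.cos(a),18))))
E
```

```text
time: 37.02
tool_pos: [508.7, 311.2, 80.5]
tcp_rot: [-3.141, 0.0, 1.506]
contact_force: [-0.1, 0.5, -1.7]
grip_width: 63.0
[508.98726992 311.41053204  81.0669117 ] [ 0.32603955 -0.51751762 -1.75273147]
[430. -51.]
[209. -51.]
[402. 328.]
[237. 329.]
```

View pics/w5.png

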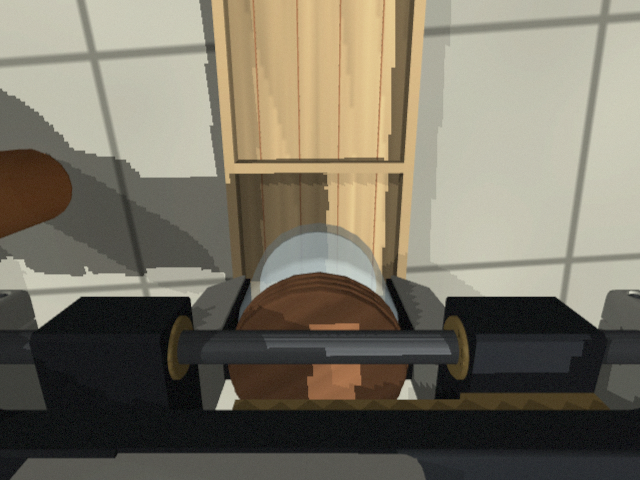

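The tray's rib lies at (320,167), centred with the jar, which hangs over the far bay as planned. Lower.

```bash
python3 -c "
from h import *
c=cap('wrist');print(ray(c,320,167,18))"
python3 -m pendant '[{"linear":[0,0,-10],"twist":0},{"linear":[0,0,-26],"twist":0},{"linear":[0,0,-40],"twist":0},{"linear":[0,0,-50],"twist":0},{"linear":[0,0,-55],"twist":0},{"linear":[0,0,-57],"twist":0},{"linear":[0,0,-57.5],"twist":0},{"linear":[0,0,-58],"twist":0},{"linear":[0,0,-58],"twist":0}]'
python3 -m pendant '[{"linear":[0,0,-0.5],"twist":0},{"linear":[0,0,-1],"twist":0},{"linear":[0,0,-1],"twist":0}]'
```

```text
[456.14918086 315.48138979  18.        ]
time: 38.25
tool_pos: [508.7, 311.7, 23.0]
tcp_rot: [3.141, -0.0, 1.506]
contact_force: [0.2, -0.1, -1.5]
grip_width: 63.1
time: 38.62
tool_pos: [508.6, 311.7, 21.9]
tcp_rot: [3.141, -0.0, 1.506]
contact_force: [-1.7, -0.6, -0.0]
grip_width: 63.2
```

```bash
python3 -m pendant '[{"linear":[0,0,-0.5],"twist":0},{"linear":[0,0,-0.5],"twist":0},{"linear":[0,0,-0.5],"twist":0}]'
python3 -m pendant '[{"linear":[0,0,0],"twist":0},{"linear":[0,0,0],"twist":0},{"linear":[0,0,0],"twist":0},{"linear":[0,0,0],"twist":0},{"linear":[0,0,0],"twist":0}]' 0
python3 -m pendant '[{"linear":[0,0,5],"twist":0},{"linear":[0,0,18],"twist":0},{"linear":[0,0,35],"twist":0},{"linear":[0,0,60],"twist":0},{"linear":[0,0,85],"twist":0},{"linear":[0,0,110],"twist":0},{"linear":[0,0,125],"twist":0},{"linear":[0,0,130],"twist":0},{"linear":[0,0,130],"twist":0}]'
python3 loc.py wrist 508 311 76 45
```

```text
time: 39.0
tool_pos: [508.6, 311.7, 21.9]
tcp_rot: [3.141, -0.0, 1.506]
contact_force: [-1.8, -1.0, 5.3]
grip_width: 63.3
time: 39.62
tool_pos: [508.6, 311.6, 21.2]
tcp_rot: [-3.142, -0.0, 1.506]
contact_force: [0.5, 0.4, 0.2]
grip_width: 91.4
time: 40.75
tool_pos: [508.4, 311.6, 151.1]
tcp_rot: [-3.141, 0.0, 1.506]
contact_force: [1.1, 0.1, 0.5]
grip_width: 92.0
[508.2, 311.1, 61.9, 76.3]
{'time': np.float64(40.8), 'tool_pos': array([508.19, 311.45, 150.56])}
```

```bash
python3 -m pendant '[{"linear":[-1,-10,5],"twist":0},{"linear":[-5,-35,10],"twist":0},{"linear":[-10,-65,10],"twist":0},{"linear":[-14,-95,10],"twist":0},{"linear":[-19,-125,10],"twist":0},{"linear":[-24,-155,10],"twist":0},{"linear":[-28,-185,10],"twist":0},{"linear":[-33,-215,10],"twist":0},{"linear":[-38,-245,10],"twist":0},{"linear":[-42,-275,8],"twist":0},{"linear":[-47,-300,0],"twist":0},{"linear":[-49,-316,0],"twist":0},{"linear":[-49.5,-321.5,0],"twist":0},{"linear":[-49.5,-321.5,0],"twist":0}]' 0
python3 loc.py wrist 459 -10 80 45
```

```text
time: 42.55
tool_pos: [459.3, -9.8, 151.5]
tcp_rot: [3.141, -0.0, 1.506]
contact_force: [0.0, 0.5, -0.7]
grip_width: 91.8
[458.8, -10.2, 65.9, 79.9]
{'time': np.float64(42.6), 'tool_pos': array([459.29,  -9.49, 151.46])}
```

```bash
python3 -m pendant '[{"linear":[0,-0.5,-12],"twist":0},{"linear":[0,-0.5,-35],"twist":0},{"linear":[0,-0.5,-60],"twist":0},{"linear":[0,-0.5,-85],"twist":0},{"linear":[0,-0.5,-105],"twist":0},{"linear":[0,-0.5,-116],"twist":0},{"linear":[0,-0.5,-120],"twist":0},{"linear":[0,-0.5,-120],"twist":0}]' && python3 -m pendant '[{"linear":[0,0,0],"twist":0},{"linear":[0,0,0],"twist":0},{"linear":[0,0,0],"twist":0},{"linear":[0,0,0],"twist":0},{"linear":[0,0,0],"twist":0},{"linear":[0,0,0],"twist":0}]' 255
python3 -m pendant '[{"linear":[0,0,5],"twist":0},{"linear":[0,0,15],"twist":0},{"linear":[0,0,25],"twist":0},{"linear":[0,0,25],"twist":0}]'
python3 - <<'E'
from h import *
t=bot.get_obs()['tool_pos']
c=cap('wrist');W=cloud(c);m=(W[...,2]>t[2]+35)&(W[...,2]<t[2]+55)&(np.hypot(W[...,0]-t[0],W[...,1]-t[1])<36)&(W[...,0]<500)
P=W[m];print(t,len(P),np.percentile(P[:,2],[5,50,95]))
cv2.imwrite('pics/w6.png',c['frame'][150:470,150:500])
E
```

```text
time: 43.6
tool_pos: [459.2, -10.3, 31.3]
tcp_rot: [3.141, -0.0, 1.507]
contact_force: [0.6, 0.2, -0.4]
grip_width: 91.7
time: 44.35
tool_pos: [459.4, -10.3, 31.5]
tcp_rot: [3.141, -0.0, 1.506]
contact_force: [0.3, 2.2, 4.7]
grip_width: 64.8
time: 44.85
tool_pos: [459.7, -10.5, 57.2]
tcp_rot: [3.14, 0.0, 1.506]
contact_force: [-0.3, -0.2, -2.1]
grip_width: 64.9
[459.70913258 -10.53397739  57.20685742] 6905 [ 93.15506541 103.30659445 107.16003535]
```

View pics/w6.png

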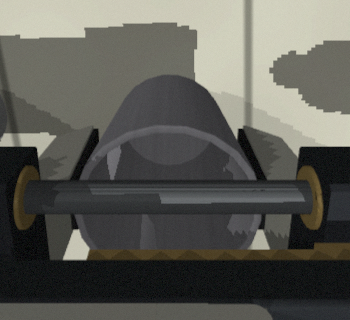

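Cup held upright, rim level across (80..255,~190). Carry high, over the bottle.

```bash
python3 -m pendant '[{"linear":[0,0,10],"twist":0},{"linear":[0,0,35],"twist":0},{"linear":[0,0,65],"twist":0},{"linear":[0,0,95],"twist":0},{"linear":[-1,5,115],"twist":0},{"linear":[-3,20,123],"twist":0},{"linear":[-8,45,123],"twist":0},{"linear":[-13,75,123],"twist":0},{"linear":[-18,105,123],"twist":0},{"linear":[-23,135,123],"twist":0},{"linear":[-29,165,123],"twist":0},{"linear":[-34,195,123],"twist":0},{"linear":[-39,225,123],"twist":0},{"linear":[-44,255,120],"twist":0},{"linear":[-49,285,105],"twist":0},{"linear":[-54,310,85],"twist":0},{"linear":[-56,325,65],"twist":0},{"linear":[-57,329,45],"twist":0},{"linear":[-57,329,35],"twist":0},{"linear":[-57,329,35],"twist":0}]'
python3 loc.py wrist 402 318 140 45
```

```text
time: 47.4
tool_pos: [401.3, 318.4, 90.6]
tcp_rot: [-3.14, 0.001, 1.507]
contact_force: [0.8, -0.4, -2.2]
grip_width: 64.8
[390.5, 318.6, 86.7, 139.0]
{'time': np.float64(47.45), 'tool_pos': array([401.91, 318.57,  91.28])}
```

```bash
python3 -m pendant '[{"linear":[0,0,-10],"twist":0},{"linear":[0,0,-24],"twist":0},{"linear":[0,0,-37],"twist":0},{"linear":[0,0,-46],"twist":0},{"linear":[0,0,-51],"twist":0},{"linear":[0,0,-53],"twist":0},{"linear":[0,0,-53.5],"twist":0},{"linear":[0,0,-54],"twist":0},{"linear":[0,0,-54],"twist":0}]'
python3 -m pendant '[{"linear":[0,0,-0.5],"twist":0},{"linear":[0,0,-1],"twist":0},{"linear":[0,0,-1],"twist":0}]'
```

```text
time: 48.58
tool_pos: [402.3, 318.8, 37.6]
tcp_rot: [3.141, -0.001, 1.506]
contact_force: [-0.1, 0.6, 0.5]
grip_width: 64.7
time: 48.95
tool_pos: [402.6, 318.9, 37.5]
tcp_rot: [3.14, -0.001, 1.506]
contact_force: [-1.6, -1.1, 9.2]
grip_width: 64.9
```

```bash
python3 -m pendant '[{"linear":[0,0,0.5],"twist":0},{"linear":[0,0,0.5],"twist":0},{"linear":[0,0,0.5],"twist":0},{"linear":[0,0,0.5],"twist":0},{"linear":[0,0,0.5],"twist":0}]' 0
python3 -m pendant '[{"linear":[0,0,5],"twist":0},{"linear":[0,0,18],"twist":0},{"linear":[0,0,35],"twist":0},{"linear":[0,0,60],"twist":0},{"linear":[0,0,85],"twist":0},{"linear":[0,0,110],"twist":0},{"linear":[0,0,130],"twist":0},{"linear":[0,0,140],"twist":0},{"linear":[0,0,140],"twist":0}]'
python3 loc.py wrist 402 318 86 45
python3 -m pendant '[{"linear":[0,-10,5],"twist":0},{"linear":[0,-35,10],"twist":0},{"linear":[0,-65,10],"twist":0},{"linear":[0,-95,10],"twist":0},{"linear":[0,-125,10],"twist":0},{"linear":[0,-155,10],"twist":0},{"linear":[0,-185,10],"twist":0},{"linear":[0,-215,10],"twist":0},{"linear":[0,-240,10],"twist":0},{"linear":[0,-260,10],"twist":0},{"linear":[0,-265,10],"twist":0},{"linear":[0,-265,10],"twist":0}]'
python3 - <<'E'
from loc import *
c=cap('top');s=cap('scene')
cv2.imwrite('pics/t9.png',c['frame'][150:380,100:600]);cv2.imwrite('pics/s9.png',s['frame'])
for n,x,y,h,d in [('cup',404,320,86,45),('squat',510,313,76,45),('tall',548,-343,115,30),('pot',444,-377,71,40),('saucer',444,-377,25,40),('bowl',682,-83,40,45),('bottle',458,135,125,30),('tin',459,-140,76,38)]: print(n,loc('top',x,y,h,d,c))
E
```

```text
time: 49.58
tool_pos: [402.1, 318.6, 36.6]
tcp_rot: [-3.141, 0.0, 1.506]
contact_force: [-0.4, -0.3, 0.0]
grip_width: 91.7
time: 50.7
tool_pos: [402.3, 318.8, 177.5]
tcp_rot: [3.14, -0.001, 1.506]
contact_force: [-0.1, 0.2, -0.2]
grip_width: 92.1
[401.7, 318.9, 65.9, 85.9]
{'time': np.float64(50.75), 'tool_pos': array([401.91, 318.56, 176.68])}
time: 52.25
tool_pos: [401.9, 53.6, 186.6]
tcp_rot: [-3.141, -0.0, 1.505]
contact_force: [0.7, 0.1, -0.5]
grip_width: 91.6
cup [402.9, 320.3, 66.8, 86.5]
squat [509.7, 312.5, 61.7, 77.4]
tall [548.1, -343.6, 46.0, 116.1]
pot [445.3, -376.6, 63.5, 71.3]
saucer [445.1, -374.3, 67.8, 24.9]
bowl [681.9, -82.8, 69.3, 40.7]
bottle [458.3, 134.7, 22.1, 126.4]
tin [458.9, -139.5, 61.7, 76.0]
```

View pics/t9.png

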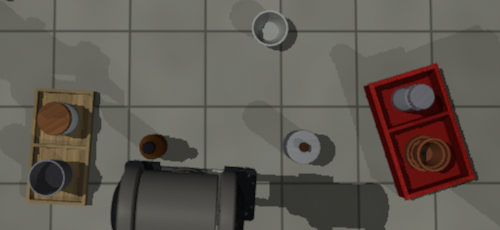

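View pics/s9.png

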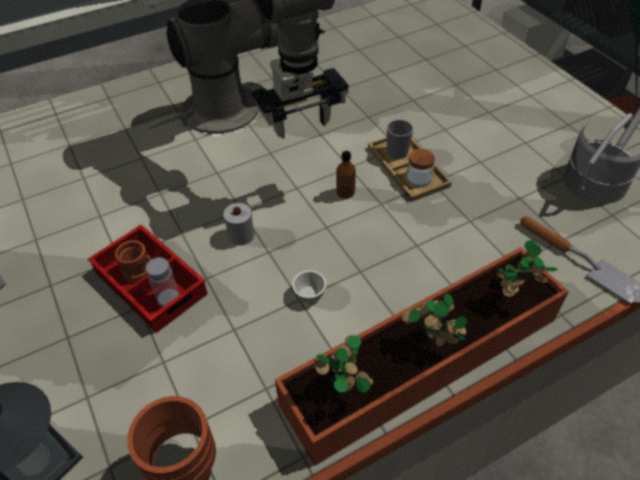

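The pictures show the pot in its saucer at (132,260) and the tall jar at (160,280) upright in the crate. The cup at (399,140) and squat jar at (420,168) stand upright in the tray, and the three bystanders are where they were. All the measured heights match, so I'm handing in.

```bash
python3 -c "
from plant import bot
print(bot.close_job())"
```

```text
the job is handed in; nothing more can be done
None
```

Both kits are made up and the job is handed in, about 52 s into the 144 s allowed. No verdict comes back on handing in.

- **Red crate:** The saucer is in the wide bay, about 1 mm from its centre, and the pot stands in it, about 1 mm off its axis. The pot's rim reads 71 mm high, as it should. The tall jar is in the narrow bay with its top at 115 mm.
- **Bamboo tray:** The squat jar is in the far bay (top at 76 mm) and the cup in the near bay (rim at 86 mm), each within about 1 mm of its bay's centre.
- **Setting down:** I lowered each thing until the force reading showed contact before opening the fingers. Nothing was dropped.
- **Left alone:** The bowl, bottle and tin read within 1 mm of where they started.

**Disagreements:**
- **Camera offset:** The top camera reads about 2 mm off the wrist camera in x and y. I placed by the wrist camera, which matched the crate corners and tray rib to within about 1 mm.
- **Saucer in the last top view:** It read about 2–4 mm from the earlier wrist reading, probably because the pot partly hides it. That is still well within the 13 mm allowed.
- **Pot grip:** The fingers read about 60 mm on the 62 mm rim, but the pot measured level and set down correctly.

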